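# Open the weighted contact arm and load the fuse

## Task

Load the contact test stand for the next measurement: lift the weighted contact arm by its handle over its balance point, keep hold and ease it down gently onto its rubber stop, and let go only once it rests there, so that it stays open by itself. Then take the largest of the three fuses from the rack, lay it in the V-cradle and slide it gently home until it butts against the brass end contact. Leave the arm open, the fuse seated and everything else where it is.

Things in the scene. Friction and masses are not known exactly. Their poses are not given: they have to be found in the camera images.
- contact_arm (a joint): Angle (rad) of the weighted contact arm: 0 shut (beam level, electrode down in the cradle), growing as the handle rises. Below its balance point, somewhere from 0.6 to 1.05, it falls shut; above, it falls open until its counterweight lands on the rubber stop, anywhere from 1.57 to 2.0 as weight and stop were last set: to be felt. Moving it slowly takes up to 5 N at the handle, either way
- handle (a point): Centre of the arm's handle: a black sleeve 16 mm thick and 80 mm long, level along x of pivot, that projects sideways (-x) from the arm's free end, 200 mm from the pivot axis. It revolves freely on its spindle; nothing at its height stands within 40 mm of its sides. 115 mm above the table when shut, about 310 mm when open
- pivot (a point): Point on the arm's pivot axis, which runs along x of this point, 115 mm above the table, midway between two dark steel cheeks (88 mm over all, 136 mm high, 44 mm deep). z is up. At arm angle q the handle centre is at (-57, -200 cos q, 200 sin q) mm in this frame. When open the electrode sticks out up to 55 mm to the -y side, over 230 mm above the table
- seat (a point): The large fuse's centre when fully home in the 90-degree V-cradle, 71.5 mm above the table, 120 mm from the pivot axis; axes as pivot. The groove runs along y from 76 mm on the -y side (open end) to the brass end contact, whose face is 29 mm on the +y side, top 80 mm above the table. Its flanks end 6.5 mm below the fuse's axis. Slide gently: under 25 N
- fuse_large_center (a point): Centre of the largest of three cartridge fuses: white ceramic with steel end caps, 22 mm thick, 58 mm long, 60 g, its length along y of this point (either end may lead). It lies with its axis 30.5 mm above the table in one of the rack's three V-grooves, whose flanks end 6.5 mm below its axis
- stand: The contact test stand, fixed: grey base plate 150 x 310 mm, 16 mm high, the cradle on a block; origin on the table, 29 mm to the +y side of seat; axes as pivot. Behind the pivot are the arm's dark counterweight (50 mm thick) and, on the base, the rubber-tipped stop screw it lands on: at under 70 mm/s at the handle, pressed there by under 6 N at the handle; let go early it slams
- rack: Grey fuse rack, 190 x 70 mm, fixed; three V-grooves along its y, 62 mm apart, the middle one on its centre line; origin at the centre of its underside
- fuse_mid: The 14 x 51 mm fuse in the rack, to be left alone; origin at its centre
- fuse_small: The 10 x 38 mm fuse in the rack, to be left alone; origin at its centre
- multimeter: Yellow handheld multimeter lying at the back, 85 x 180 x 36 mm, to be left alone
- screwdriver: Screwdriver lying in front on the left, to be left alone
- flux_jar: Small jar, 48 mm thick, 50 mm high, in front between rack and stand, to be left alone
- mug: White mug on the left, 82 mm thick, 95 mm high, to be left alone
- parts_bin: Blue open bin on the right, 100 x 140 x 55 mm, to be left alone
- spool_box: Cardboard box in front on the right, 70 x 90 x 45 mm, to be left alone
Not all that is in view belongs to the job. Leave any pink look-alike of the part that bears fuse_large_center alone.

How it is judged:
By the outcome, as a careful person would: the job done as asked, in the order asked, and still so for the second after the job is handed in, with the robot touching nothing.
It also fails if it takes over 72 s, if anything falls off the work surface, if the arm or the gripper's body presses on something with over 40 N, if the wrist force passes 120 N, or if a joint passes its speed limit or range.

## Robot

A 6-joint arm with a two-finger parallel gripper is mounted at the origin on the work surface. World frame = base frame: x ahead of the robot, y to its left, z up, the work surface at z = 0. Lengths are in m, angles in rad, forces in N, time in s.
With the tool pointing down it reaches from about 0.35 to 0.975 m from the base axis. Payload 4.9 kg.
Tool frame: the origin (TCP) lies at the very end of the fingers, on their centre line; the grasp point (between the pads) lies 19 mm behind it; z points along the fingers, y is the line along which they close (so a half turn about z gives the same grasp; the last joint's range is limited). The gripper opens to 85 mm and grips with 20 to 120 N. Pads are 22 mm wide; open, the fingers measure 114 mm over their backs; the gripper's body (76 mm by 85 mm) begins 54 mm behind the grasp point. The pads swing forward as they close: fully open they stand 13 mm farther back than shut.
Start: joints at [1.041, 0.053, 1.613, -0, 1.476, -0.119], TCP at [0.25, 0.573, 0.194] pointing down, gripper open.
Joint ranges: [-3.01, 3.01], [-1.01, 2.22], [0.06, 2.58], [-1.02, 4.17], [0.09, 2.62], [-3.14, 3.14]. Speed limits (rad/s): [2.57, 2.57, 3.14, 3.14, 3.14, 3.14].

## Interface

Orientations are given as a unit quaternion [w, x, y, z].
In Python, from plant import manip gives the robot as it stands.
- The arm moves only by the tool play_rows, never from a script. Its argument "series" is a list that holds one entry, the list of rows, each a list of 7 numbers: the shift along the world's x, y, z in m, then the turn, a rotation vector about the world's x, y, z in degrees, then the opening, from 0 (shut) to 1 (fully open). In form: [[[dx, dy, dz, rx, ry, rz, grip], ...]]. A call has 1 to 10 rows; each row shifts and turns the commanded pose from where the row before left it; what a row does not reach is not made up. A row lasts 1/10 s, in which the tool goes at most 50 mm and 8.59 degrees, less where a joint would pass 70% of its speed; a pose out of reach is approached as far as the arm can. A call with a gripper value outside its range is refused whole. The fingers move at their own pace and stop on an object; the grip force is fixed at half the most. Time passes only in rows, so rows that do not move let the fingers close. It gives the time, the measured TCP pose, the force, the opening and the grip force at its end, in the units of the state.
- manip.state(): the state, without advancing time (a new reading comes with each control period).
- manip.grab_frame(name): name is "scene" or "top" or "wrist"; returns a dict with "frame" (480x640x3 uint8, blue, green, red), "mtx" (3x3 intrinsics, pixels), "R" (3x3) and "t" (3): a world point X has camera coordinates R X + t. Camera axes: x right, y down, z forward; pixel columns grow to the right and rows downward; lengths in m; the calibration is good to about 2 mm. A picture is of the moment at which its call begins. There is no depth.
- manip.job_done(): hands the job in; it is judged then, once.
The state is a dict: "time": time; "joint_pos": joint angles; "joint_vel": joint speeds; "joint_efforts": joint torques, N m; "tool_pos": TCP position; "tool_rot": TCP orientation; "contact_force": force on the tool from outside, world axes, zero at the start; "ft_torque": the same for the moment, N m; "gripper_width": opening from 0.0 (shut) to 1.0 (fully open); "grasp_force": force on a finger pad.
Only numpy, scipy, OpenCV 4.12 (cv2) and the standard library are available. Lean on these libraries where they do the work, as an engineer would, in place of code of your own. Each camera call takes 0.05 s, during which the arm holds its last target. There are 200 camera calls.

## Working session

There is one attempt and no reset: what is moved stays moved. The work goes in short steps, Python scripts to look and compute and a tool call to move; the robot and the scene stay as the last step left them, time stands still between calls to the robot, and variables do not carry over. Pictures are saved under pics/ and viewed, at most 10 in all, crops included, and the job is handed in when it is done.

Besides the shell and the picture viewer there is one more tool, called after "Call:" as name([rows], argument=value, ...), one row to a line, values as JSON. play_rows: Moves the arm, as the interface text tells. Its arguments: {"type":"object","properties":{"series":{"type":"array"}},"required":["series"]}

```bash
ls; mkdir -p pics; cat > h.py <<'E'
import numpy as np, cv2, json
from plant import manip
def grab(n,f):
    d=manip.grab_frame(n); cv2.imwrite(f'pics/{f}.png',d['frame'])
    np.savez(f'pics/{f}.npz',m=d['mtx'],R=d['R'],t=d['t']); return d
def ray(f,u,v):
    c=np.load(f'pics/{f}.npz'); R=c['R'];o=-R.T@c['t'].ravel()
    d=R.T@np.linalg.inv(c['m'])@np.array([u,v,1.]); return o,d/np.linalg.norm(d)
def atz(f,u,v,z):
    o,d=ray(f,u,v); return o+d*(z-o[2])/d[2]
def tri(*obs):
    A=np.zeros((3,3));b=np.zeros(3)
    rs=[ray(*x) for x in obs]
    for o,d in rs:
        P=np.eye(3)-np.outer(d,d);A+=P;b+=P@o
    X=np.linalg.solve(A,b)
    return X,[np.linalg.norm((np.eye(3)-np.outer(d,d))@(X-o)) for o,d in rs]
def proj(f,X):
    c=np.load(f'pics/{f}.npz');p=c['m']@(c['R']@np.array(X,float)+c['t'].ravel());return p[:2]/p[2]
E
python3 - <<'E'
from h import *
for n in('scene','top','wrist'):
    d=grab(n,n+'0'); print(n,-d['R'].T@d['t'].ravel(),d['R'][2])
print(manip.state())
E
```

```text
pics
scene [1.4425112  0.06438017 0.92690245] [-0.74301056 -0.05731074 -0.6668214 ]
top [ 0.28542021 -0.02695605  1.22026901] [ 0.20717435  0.01013582 -0.97825153]
wrist [0.17833469 0.60295133 0.37347094] [ 0.2695038  -0.11762321 -0.95578893]
{'time': 0.15, 'joint_pos': array([ 1.04099844e+00,  5.32119675e-02,  1.61396502e+00, -2.10780141e-05,
        1.47601159e+00, -1.19006154e-01]), 'joint_vel': array([-5.05338848e-04,  3.51736014e-06, -4.52792880e-03, -9.97276205e-04,
       -8.73310587e-04, -1.96489051e-04]), 'joint_efforts': array([ 3.76375065e-04, -3.94243956e+01, -3.70720661e+01, -1.19164606e-04,
        4.72045605e-03, -4.23574545e-05]), 'tool_pos': array([0.24931729, 0.5725268 , 0.19304942]), 'tool_rot': array([-2.44399212e-04,  2.03953672e-01,  9.78980216e-01, -7.59682046e-04]), 'contact_force': array([ 0.62611025,  0.03269861, -0.58618893]), 'ft_torque': array([ 0.08385392, -0.00330715,  0.00840031]), 'grasp_force': 0.0, 'gripper_width': 1.0023513001186526}
```

View pics/top0.png

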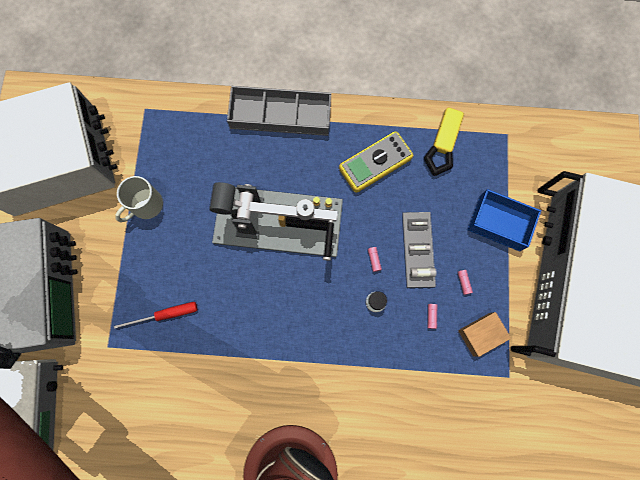

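View pics/scene0.png

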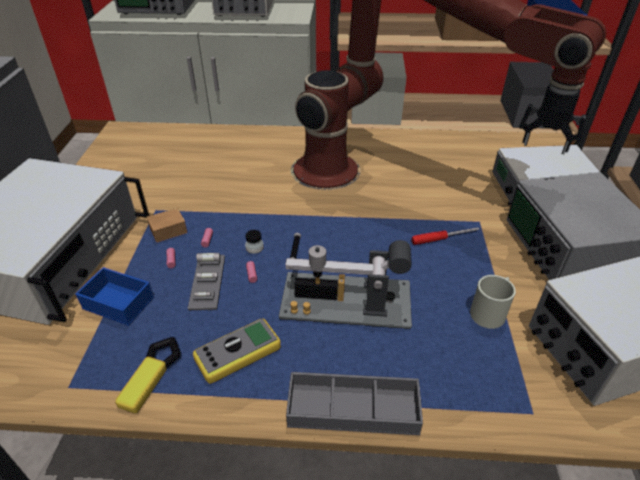

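The top view shows the stand with pivot at about (243,207), handle at (328,240) and cradle at about (300,220). The rack fuses are at (420,224), (420,248) and (423,272). Fuse candidates are those three whites plus three pink look-alikes at (375,260), (465,282) and (432,316). I choose the thickest white one, (423,272), and check it in a close crop.

```bash
python3 - <<'E'
from h import *
t=cv2.imread('pics/top0.png');s=cv2.imread('pics/scene0.png')
a=cv2.resize(t[170:295,205:445],None,fx=3.33,fy=2.4*1.0,interpolation=3) if 0 else cv2.resize(t[175:290,205:445],(800,383),interpolation=3)
cv2.imwrite('pics/c1.png',a)
b=cv2.resize(s[225:335,180:420],(800,367),interpolation=3)
cv2.imwrite('pics/c2.png',b)
E
```

```text
(no output)
```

View pics/c1.png

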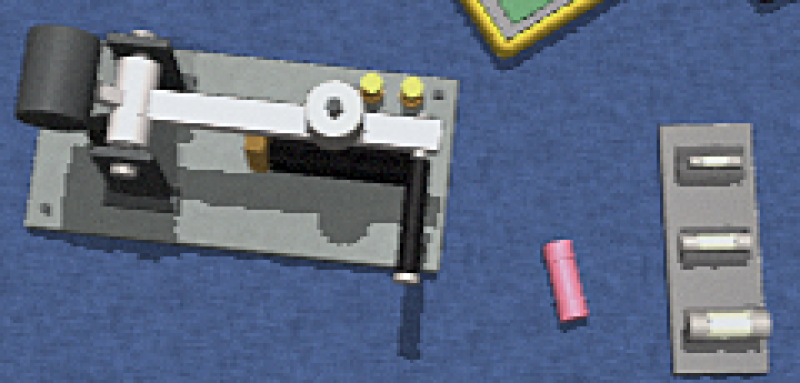

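View pics/c2.png

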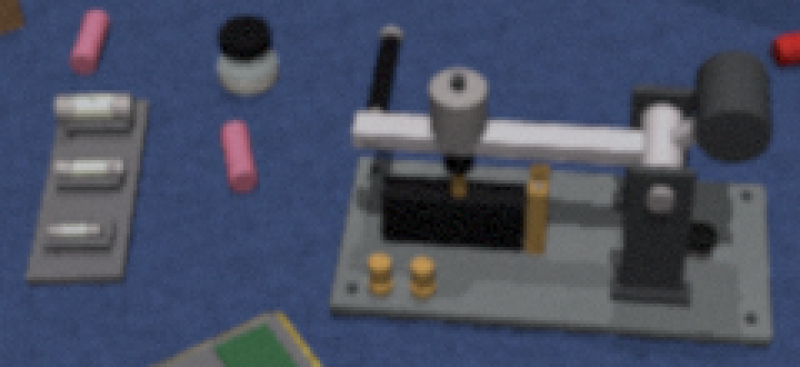

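```bash
python3 - <<'E'
from h import *
from scipy.optimize import least_squares
T=lambda x,y:('top0',205+x*.3,175+y*.3); S=lambda x,y:('scene0',180+x*.3,225+y*.3)
print('fuse',tri(T(728,322),S(94,108)))
print('fuse ends',tri(T(684,323),S(133,110)),tri(T(772,323),S(55,105)))
print('handle sleeve root/tip',tri(T(416,158),S(377,107)),tri(T(406,276),S(391,34)))
print('beam endtop corner',tri(T(441,122),S(355,138)))
print('rack corners z?',tri(T(660,125),S(125,277)),tri(T(752,123),S(28,277)),tri(T(767,372),S(60,100)))
# stand fit: params x,y,yaw of stand origin, base offset
obs=[(S(332,303),(75,-155,16)),(S(772,331),(75,155,16)),(S(765,184),(-75,155,16)),(T(460,80),(75,-155,16)),(T(440,268),(-75,-155,16)),(T(27,225),(-75,155,16))]
ho=[(T(411,216),(-57,-109,115)),(S(384,72),(-57,-109,115))]
def f(p):
    c,s=np.cos(p[2]),np.sin(p[2]);r=[]
    for i,((n,u,v),(x,y,z)) in enumerate(obs+ho):
        x/=1e3;y/=1e3;z/=1e3
        if i<len(obs): y+=p[3]
        r+=list(proj(n,[p[0]+c*x-s*y,p[1]+s*x+c*y,z])-[u,v])
    return r
r=least_squares(f,[.55,.06,0,0]);print(r.x,np.degrees(r.x[2]),np.round(r.fun,1))
p=r.x;c,s=np.cos(p[2]),np.sin(p[2])
for n,(x,y) in dict(pivot=(0,.091),seat=(0,-.029),handle=(-.057,-.109)).items(): print(n,p[0]+c*x-s*y,p[1]+s*x+c*y)
E
```

```text
fuse (array([ 0.48324872, -0.28297063,  0.02884508]), [np.float64(0.0012227099668854608), np.float64(0.001222709966885452)])
fuse ends (array([ 0.48071843, -0.25232791,  0.02596722]), [np.float64(0.000580107954984879), np.float64(0.0005801079549848369)]) (array([ 0.484363  , -0.31373331,  0.03147043]), [np.float64(0.0016992307088275112), np.float64(0.0016992307088275244)])
handle sleeve root/tip (array([ 0.56600406, -0.04843561,  0.11832852]), [np.float64(3.139481068164638e-05), np.float64(3.139481068163308e-05)]) (array([ 0.48395881, -0.04668057,  0.11652445]), [np.float64(0.0006077063327823459), np.float64(0.0006077063327823603)])
beam endtop corner (array([ 0.59383019, -0.06260525,  0.11393097]), [np.float64(0.001447819528428822), np.float64(0.001447819528428822)])
rack corners z? (array([ 0.63431401, -0.23127433,  0.00420663]), [np.float64(0.002429276957880086), np.float64(0.0024292769578800784)]) (array([ 0.64046529, -0.30058695,  0.00638432]), [np.float64(0.002301715758695961), np.float64(0.002301715758695818)]) (array([ 0.4522495 , -0.31910199,  0.00690501]), [np.float64(0.0005052633561643257), np.float64(0.0005052633561642641)])
[ 0.58758024  0.05931988 -0.03461061  0.01980748] -1.983041645333945 [-1.6 -0.7  0.   0.7 -0.3 -1.2 -0.4 -1.1 -0.3  0.8 -1.3  0.2 -0.1 -0.4
 -0.2  0.5]
pivot 0.5907291727401355 0.15026538204581444
seat 0.5865767291774154 0.030337248513859466
handle 0.5268425700412568 -0.04764242981515183
```

Call:
play_rows([
  [[0,0,0.04,0,0,0,0.5],[0.0172,-0.0388,0.01,0,0,1.5,0.5],[0.0172,-0.0388,0,0,0,1.5,0.5],[0.0172,-0.0388,0,0,0,1.5,0.5],[0.0172,-0.0388,0,0,0,1.5,0.5],[0.0172,-0.0388,0,0,0,1.5,0.5],[0.0172,-0.0388,0,0,0,1.5,0.5],[0.0172,-0.0388,0,0,0,1.5,0.5],[0.0172,-0.0388,0,0,0,1.5,0.5],[0.0172,-0.0388,0,0,0,1.5,0.5]],
])

```text
time: 1.15
tool_pos: [0.4046, 0.2222, 0.2438]
tool_rot: [0.0, 0.087, 0.996, 0.0]
contact_force: [-0.4, 0.3, 0.3]
gripper_width: 0.499
grasp_force: 0.0
```

Call:
play_rows([
  [[0.0172,-0.0388,0,0,0,1.4,0.5],[0.0172,-0.0388,0,0,0,1.4,0.5],[0.0172,-0.0388,0,0,0,1.4,0.5],[0.0172,-0.0388,0,0,0,1.4,0.5],[0.0172,-0.0388,0,0,0,1.4,0.5],[0.0172,-0.0388,0,0,0,1,0.5],[0.0172,-0.0388,0,0,0,0,0.5],[0,0,0,0,0,0,0.5],[0,0,0,0,0,0,0.5]],
])

```text
time: 2.05
tool_pos: [0.5246, -0.0484, 0.2434]
tool_rot: [-0.001, 0.019, 1.0, 0.0]
contact_force: [0.5, 0.7, -0.5]
gripper_width: 0.497
grasp_force: 0.0
```

```bash
python3 - <<'E'
from h import *
grab('wrist','w1'); s=manip.state(); print(s['tool_pos'],s['tool_rot'],s['time'],s['contact_force'],s['gripper_width'])
for n,X in dict(tip=(.484,-.0467,.117),root=(.566,-.0484,.117),mid=(.5268,-.0476,.115)).items(): print(n,proj('w1',X))
E
```

```text
[ 0.52443168 -0.04754971  0.24357637] [-4.76029747e-04  1.79061172e-02  9.99839503e-01  3.34134784e-04] 2.1 [ 0.96233557  0.13970319 -0.44261976] 0.4976898030665915
tip [313.47600548 172.06707869]
root [314.92587909 258.75771357]
mid [314.24099236 218.41886397]
```

View pics/w1.png

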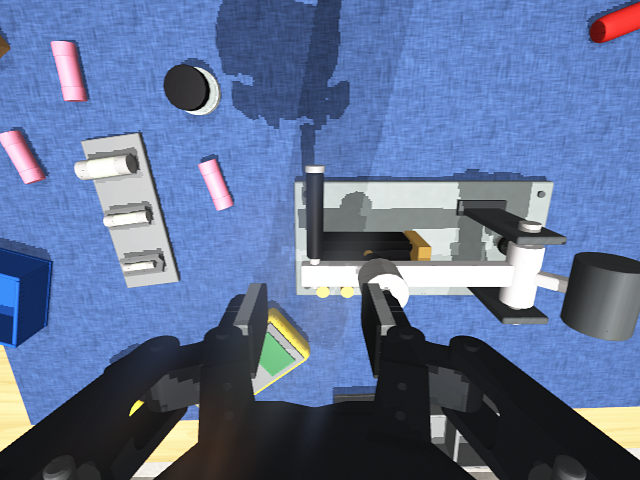

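Sleeve seen at (315,174)–(314,258), which matches my prediction to within 2 px, and the stand edges run parallel to the image rows. Next I descend and grip.

Call:
play_rows([
  [[0,0,-0.025,0,0,0,0.5],[0,0,-0.03,0,0,0,0.5],[0,0,-0.03,0,0,0,0.5],[0,0,-0.03,0,0,0,0.5],[0,0,-0.02,0,0,0,0.5],[0,0,-0.0125,0,0,0,0.5],[0,0,0,0,0,0,0.4],[0,0,0,0,0,0,0.3],[0,0,0,0,0,0,0.2],[0,0,0,0,0,0,0.1]],
])

```text
time: 3.1
tool_pos: [0.5258, -0.048, 0.0982]
tool_rot: [0.001, 0.018, 1.0, -0.0]
contact_force: [0.1, 0.5, 0.4]
gripper_width: 0.101
grasp_force: 0.0
```

Call:
play_rows([
  [[0,0,0,0,0,0,0],[0,0,0,0,0,0,0],[0,0,0,0,0,0,0],[0,0,0,0,0,0,0],[0,0,0,0,0,0,0]],
])

```text
time: 3.6
tool_pos: [0.5247, -0.0478, 0.0965]
tool_rot: [-0.0, 0.018, 1.0, 0.0]
contact_force: [-0.0, -0.2, 0.6]
gripper_width: -0.001
grasp_force: 0.0
```

```bash
python3 - <<'E'
import numpy as np
# arc deltas: rows of (dx,dy,dz) for dq steps
q=0;u=np.array([.0346,.9994])
for n in range(18):
    q2=q+.1;d=.2*(np.cos(q)-np.cos(q2));print(round(q2,2),np.round([d*u[0],d*u[1],.2*(np.sin(q2)-np.sin(q))],4));q=q2
E
```

```text
0.1 [0.    0.001 0.02 ]
0.2 [0.0001 0.003  0.0198]
0.3 [0.0002 0.0049 0.0194]
0.4 [0.0002 0.0069 0.0188]
0.5 [0.0003 0.0087 0.018 ]
0.6 [0.0004 0.0104 0.017 ]
0.7 [0.0004 0.0121 0.0159]
0.8 [0.0005 0.0136 0.0146]
0.9 [0.0005 0.015  0.0132]
1.0 [0.0006 0.0163 0.0116]
1.1 [0.0006 0.0173 0.0099]
1.2 [0.0006 0.0182 0.0082]
1.3 [0.0007 0.019  0.0063]
1.4 [0.0007 0.0195 0.0044]
1.5 [0.0007 0.0198 0.0024]
1.6 [0.0007 0.02   0.0004]
1.7 [ 0.0007  0.0199 -0.0016]
1.8 [ 0.0007  0.0197 -0.0036]
```

The fingers closed on nothing, so I look before doing anything else.

```bash
python3 - <<'E'
from h import *
d=grab('wrist','w2');s=grab('scene','s2');t=grab('top','t2')
a=cv2.resize(d['frame'],(400,300),interpolation=3)
b=cv2.resize(s['frame'][200:320,240:400],(400,300),interpolation=3)
c=cv2.resize(t['frame'][185:275,230:350],(400,300),interpolation=3)
w=d['frame'][100:340,180:500]
cv2.imwrite('pics/m2.png',np.vstack([np.hstack([a,b]),np.hstack([c,cv2.resize(w,(400,300))])]))
E
```

```text
(no output)
```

View pics/m2.png

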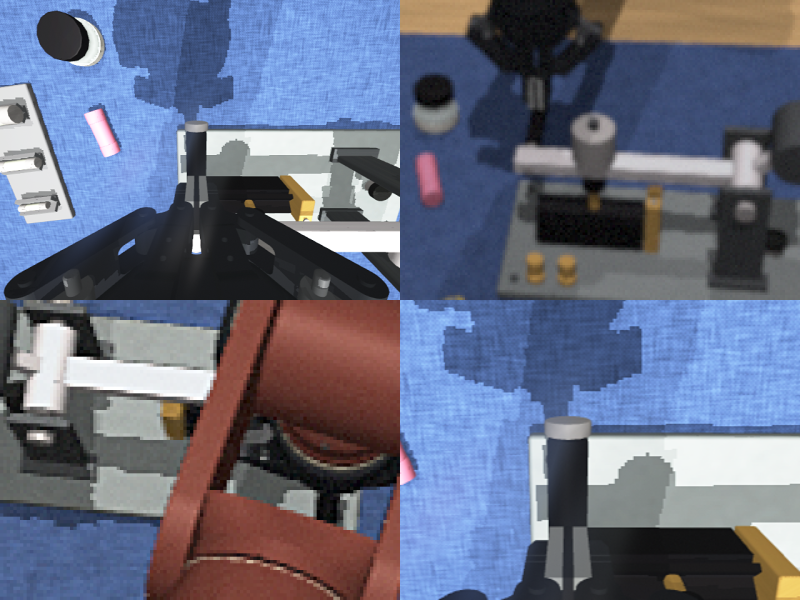

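```bash
python3 - <<'E'
from h import *
s=manip.state();p=s['tool_pos'];print(p,s['gripper_width'],s['grasp_force'],s['contact_force'])
P=lambda q:((q-[180,100])*1.25+[400,300]).round()
Q=lambda q:((q-[240,200])*2.5+[400,0]).round()
for n,X in dict(tcp=p,grasp=p+[0,0,.019],gm=p+[-.011,0,.0],tip=(.484,-.0467,.117),mid=(.5268,-.0476,.115)).items(): print(n,'w',P(proj('w2',X)),'s',Q(proj('s2',X)))
E
```

```text
[ 0.52473367 -0.0478117   0.09644334] 0.004856452649464723 0.0 [0.00430807 0.51320839 0.0165784 ]
tcp w [567. 514.] s [538. 131.]
grasp w [567. 532.] s [538. 116.]
gm w [566. 491.] s [539. 123.]
tip w [566. 436.] s [543.  88.]
mid w [567. 536.] s [538. 118.]
```

```bash
python3 - <<'E'
from h import *
p=np.array([.5244,-.0475,.2436])
print(np.load('pics/w1.npz')['m'])
for dz in(0,.006,.013,.02,.03):
  print(dz,[proj('w1',p+[x,s*.021,dz]).round() for x in(-.011,.011) for s in(-1,1)])
d=cv2.imread('pics/w2.png');g=cv2.cvtColor(d,6)
print(g[262:330:4,290:340:2])
E
```

```text
[[343.89418141   0.         314.05163489]
 [  0.         343.89418141 234.47575647]
 [  0.           0.           1.        ]]
0 [array([277., 254.]), array([352., 251.]), array([279., 290.]), array([352., 287.])]
0.006 [array([275., 258.]), array([353., 255.]), array([278., 294.]), array([353., 292.])]
0.013 [array([274., 262.]), array([354., 260.]), array([277., 300.]), array([355., 298.])]
0.02 [array([272., 268.]), array([356., 265.]), array([276., 307.]), array([356., 304.])]
0.03 [array([270., 276.]), array([359., 273.]), array([273., 317.]), array([358., 314.])]
[[136 140 141 142  88  44  41  38  35  37  38  38  38  37  37  38  38  39
   39  37 113 139 139 138 138]
 [134 141 140 142  86  41  38  38  35  36  38  37  39  37  39  38  39  41
   40  38 114 140 138 137 135]
 [133 139 139 141  82  38  37  37  35  36  39  38  39  39  39  38  41  40
   42  38 110 137 136 137 135]
 [133 138 137 138 108  35  35  35  34  36  39  39  40  40  40  40  42  42
   42  39 125 137 136 136 135]
 [233 234 234 236 200  32  34  34  34  38  38  40  40  42  42  40  42  43
   42  39 123 134 134 133 133]
[... 561 characters left out ...]
16 116  74  42  42  43  68 116 114 115
  115 115 117  38  42  42  41]
 [ 41  39  38  54 118 116 116 115 115 116  75  43  44  43  69 117 114 116
  114 114 116  58  41  39  41]
 [ 38  38  38  67 118 116 115 116 115 116  75  43  43  43  69 116 115 114
  113 115 114  90  40  39  39]
 [ 39  39  39  89 116 115 115 115 115 117  60  42  44  43  57 116 114 115
  114 114 113  93  38  41  40]
 [ 39  41  39 108 115 116 116 115 115 116  61  44  44  43  56 115 113 113
  114 114 114  99  36  39  38]
 [ 41  40  40  54 110 175 170 166 164 167  85  51  51  50  70 168 165 165
  168 173 111  44  36  39  39]
 [ 42  42  42  44  44  45  46  40 145 181  87  54  53  53  79 183 154  32
   40  40  38  39  39  39  39]]
```

```bash
python3 - <<'E'
from h import *
def atx(f,u,v,x):
    o,d=ray(f,u,v);return o+d*(x-o[0])/d[0]
print(atx('w2',315,281,.5137)); print(atx('s2',294,243,.5357))
s=cv2.cvtColor(cv2.imread('pics/s2.png'),6);print(s[225:262,288:302])
E
```

```text
[ 0.5137     -0.0466273   0.13394035]
[ 0.5357     -0.04863184  0.13578907]
[[ 17  23  15  17  13  32  33  28  15   9   8  15  18  20]
 [ 19   8  12  11  14  24  31  22   9  14  20  19  19  20]
 [ 22  16  16  13  19  15  21  25  20  22   7  14  19  23]
 [ 22  20  22  18  10  16  19  24  17  22  24  17  18  19]
 [ 17  28  12  16  18  15  15  24  20  23  22  20  20  28]
 [ 38  21  18  27  33  37  27  26  24  24  25  13  34  51]
 [ 49  28  28  43  63  68  55  52  40  28  22  24  39  61]
 [ 52  31  39  55  71  68  67  78  68  34  12  17  45  69]
 [ 55  25  38  62  72  58  62  84  79  45   9  18  46  69]
 [ 59  30  34  63  78  58  59  84  77  41  20  20  41  65]
 [ 58  30  39  65  77  58  56  83  80  43  17  20  42  61]
 [ 60  28  39  67  81  63  64  83  83  51  21  16  39  65]
 [ 51  35  42  74  83  65  58  86  80  49  23  26  45  70]
 [ 43  31  38  66  79  65  62  84  81  51  23  26  51  74]
 [ 40  29  37  63  78  69  57  79  79  50  24  30  54  67]
 [ 44  38  37  61  79  69  56  75  81  48  26  35  52  55]
 [ 44  39  48  66  80  72  58  74  82  57  21  29  43  42]
 [ 47  45  52  72  84
[... 459 characters left out ...]
8  39  23  24  17  17  14  15  17  26  32  32  34]
 [ 47  45  38  25  19  15  10  16   8  18  30  28  35  34]
 [ 46  43  40  23  20  18  18  19  23  22  28  38  36  38]
 [ 43  39  37  22  18  14  18  19  16  34  34  40  31  37]
 [ 41  44  35  25  10  22  21  14  24  27  36  38  39  36]
 [ 44  41  21  12  21  12  10   9  16  30  36  32  38  39]
 [ 43  41  28  30  36  36  24  12  23  26  38  38  36  33]
 [ 65  67  65  78  84  80  49  26  27  31  36  31  39  34]
 [120 123 119 130 131 124 100  81  70  73  77  75  76  80]
 [163 162 163 160 163 160 153 141 140 138 138 142 145 144]
 [179 175 175 175 176 176 172 173 173 173 171 172 172 174]
 [179 177 176 179 177 178 178 178 180 175 177 179 178 176]]
```

Both views put the real fingertips about 38 mm above the reported TCP: 0.135 m against 0.0965 m. I treat that as a tool-length offset, reopen, lower by 38 mm and grip.

Call:
play_rows([
  [[0,0,0.01,0,0,0,0.5],[0,0,0,0,0,0,0.5],[0,0,0,0,0,0,0.5],[0,0,0,0,0,0,0.5],[0,0,-0.012,0,0,0,0.5],[0,0,-0.012,0,0,0,0.5],[0,0,-0.012,0,0,0,0.5],[0,0,-0.012,0,0,0,0.5],[0,0,0,0,0,0,0.5]],
])

```text
time: 4.65
tool_pos: [0.5226, -0.0473, 0.0553]
tool_rot: [-0.003, 0.018, 1.0, 0.001]
contact_force: [0.4, -0.9, -0.4]
gripper_width: 0.496
grasp_force: 0.0
```

Call:
play_rows([
  [[0,0,0,0,0,0,0.3],[0,0,0,0,0,0,0.2],[0,0,0,0,0,0,0],[0,0,0,0,0,0,0],[0,0,0,0,0,0,0]],
])

```text
time: 5.15
tool_pos: [0.5253, -0.0481, 0.0593]
tool_rot: [0.001, 0.018, 1.0, -0.0]
contact_force: [0.8, -1.0, 1.4]
gripper_width: 0.165
grasp_force: 58.5
```

Call:
play_rows([
  [[0,0.0003,0.01,0,0,0,0],[0,0.0007,0.01,0,0,0,0],[0.0001,0.003,0.0198,0,0,0,0],[0.0002,0.0049,0.0194,0,0,0,0],[0.0002,0.0069,0.0188,0,0,0,0],[0.0003,0.0087,0.018,0,0,0,0],[0.0004,0.0104,0.017,0,0,0,0],[0.0004,0.0121,0.0159,0,0,0,0],[0.0005,0.0136,0.0146,0,0,0,0]],
])

```text
time: 6.05
tool_pos: [0.5277, 0.0136, 0.2038]
tool_rot: [0.001, 0.018, 1.0, 0.0]
contact_force: [5.3, 1.2, -2.4]
gripper_width: 0.162
grasp_force: 58.9
```

Call:
play_rows([
  [[0,0,0,0,0,0,0],[0,0,0,0,0,0,0]],
])

```text
time: 6.25
tool_pos: [0.5276, 0.013, 0.2032]
tool_rot: [0.001, 0.017, 1.0, -0.001]
contact_force: [4.6, -1.8, 2.6]
gripper_width: 0.166
grasp_force: 59.6
```

Call:
play_rows([
  [[0.0004,0.015,0.0132,0,0,0,0],[0.0005,0.0163,0.0116,0,0,0,0],[0.0005,0.0173,0.0099,0,0,0,0],[0.0005,0.0182,0.0082,0,0,0,0],[0.0005,0.0095,0.0034,0,0,0,0],[0.0003,0.0095,0.0029,0,0,0,0],[0.0002,0.0065,0.0018,0,0,0,0],[0,0,0,0,0,0,0],[0,0,0,0,0,0,0]],
])

```text
time: 7.15
tool_pos: [0.5312, 0.1055, 0.2538]
tool_rot: [0.002, 0.018, 1.0, 0.0]
contact_force: [6.9, 2.0, 2.3]
gripper_width: 0.167
grasp_force: 59.9
```

Call:
play_rows([
  [[0,0,0,0,0,0,0],[0,0,0,0,0,0,0]],
])

```text
time: 7.35
tool_pos: [0.5312, 0.1052, 0.2538]
tool_rot: [0.002, 0.018, 1.0, 0.0]
contact_force: [6.5, 2.0, 3.3]
gripper_width: 0.167
grasp_force: 59.9
```

Call:
play_rows([
  [[0.0002,0.003,0.0007,0,0,0,0],[0.0002,0.003,0.0006,0,0,0,0],[0.0002,0.003,0.0006,0,0,0,0],[0.0002,0.003,0.0005,0,0,0,0],[0.0002,0.003,0.0005,0,0,0,0],[0.0002,0.003,0.0004,0,0,0,0],[0.0002,0.003,0.0004,0,0,0,0],[0.0002,0.003,0.0004,0,0,0,0],[0.0002,0.003,0.0003,0,0,0,0],[0.0002,0.0026,0.0003,0,0,0,0]],
])

```text
time: 8.35
tool_pos: [0.5322, 0.1351, 0.2586]
tool_rot: [0.001, 0.018, 1.0, 0.0]
contact_force: [4.3, 2.1, 4.8]
gripper_width: 0.165
grasp_force: 60.1
```

Call:
play_rows([
  [[0.0001,0.002,0.0002,0,0,0,0],[0.0001,0.002,0.0001,0,0,0,0],[0.0001,0.002,0.0001,0,0,0,0],[0.0001,0.002,0.0001,0,0,0,0],[0.0001,0.002,0,0,0,0,0]],
])

```text
time: 8.85
tool_pos: [0.5326, 0.1452, 0.2591]
tool_rot: [0.001, 0.018, 1.0, 0.0]
contact_force: [3.3, 2.3, 5.1]
gripper_width: 0.163
grasp_force: 60.2
```

```bash
python3 - <<'E'
from h import *
d=grab('wrist','w3');s=grab('scene','s3')
b=cv2.resize(s['frame'][215:325,280:430],(818,600),interpolation=3)[:, :480]
c=cv2.resize(s['frame'][190:340,300:420],(480,600),interpolation=3)
cv2.imwrite('pics/m3.png',np.hstack([c,cv2.resize(d['frame'],(320,240)),][:1]+[np.vstack([cv2.resize(d['frame'],(320,240)),np.zeros((360,320,3),np.uint8)])]))
E
```

```text
(no output)
```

View pics/m3.png

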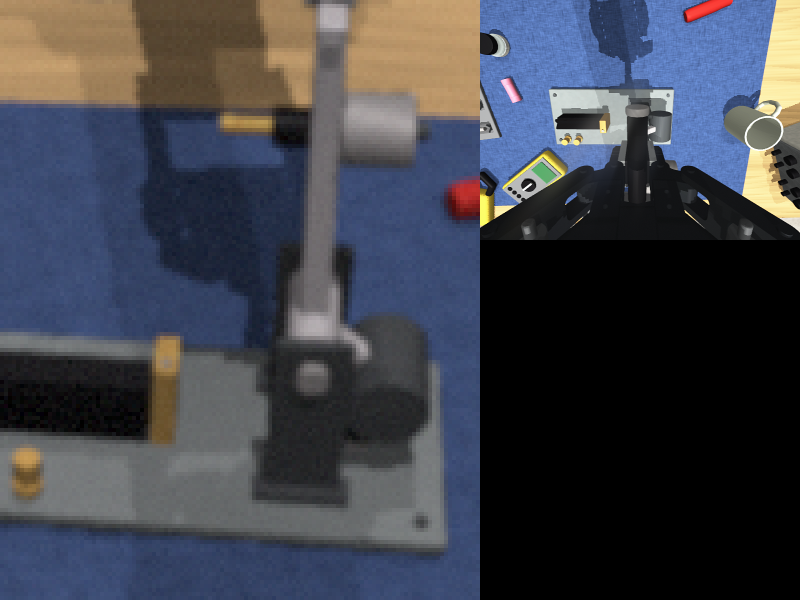

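The wrist inset shows the handle still gripped. The scene crop shows the beam nearly upright, and the counterweight hides the stop, so I feel for it in small steps.

Call:
play_rows([
  [[0,0.0012,0.0003,0,0,0,0],[0,0.0012,0.0002,0,0,0,0],[0,0.0012,0,0,0,0,0],[0,0.0012,0,0,0,0,0]],
])

```text
time: 9.35
tool_pos: [0.5328, 0.1498, 0.2592]
tool_rot: [0.001, 0.018, 1.0, 0.0]
contact_force: [4.7, 2.1, 5.0]
gripper_width: 0.163
grasp_force: 60.2
```

Call:
play_rows([
  [[0.0001,0.0012,0,0,0,0,0],[0.0001,0.0012,0,0,0,0,0],[0.0001,0.0012,0,0,0,0,0]],
])

```text
time: 9.65
tool_pos: [0.5329, 0.1535, 0.2593]
tool_rot: [0.001, 0.018, 1.0, 0.0]
contact_force: [3.6, 3.1, 5.9]
gripper_width: 0.165
grasp_force: 60.2
```

Call:
play_rows([
  [[0.0001,0.0012,0,0,0,0,0],[0.0001,0.0012,0,0,0,0,0],[0.0001,0.0012,0,0,0,0,0]],
])

```text
time: 9.95
tool_pos: [0.533, 0.1572, 0.2592]
tool_rot: [0.0, 0.018, 1.0, 0.0]
contact_force: [3.2, 3.5, 4.5]
gripper_width: 0.167
grasp_force: 60.2
```

Call:
play_rows([
  [[0.0001,0.0012,0,0,0,0,0],[0.0001,0.0012,-0.0001,0,0,0,0],[0.0001,0.0012,0,0,0,0,0]],
])

```text
time: 10.25
tool_pos: [0.5331, 0.1608, 0.259]
tool_rot: [0.0, 0.018, 1.0, 0.0]
contact_force: [2.1, 2.8, 4.8]
gripper_width: 0.162
grasp_force: 60.2
```

Call:
play_rows([
  [[0.0001,0.0012,-0.0001,0,0,0,0],[0.0001,0.0012,-0.0001,0,0,0,0],[0.0001,0.0012,-0.0001,0,0,0,0]],
])

```text
time: 10.55
tool_pos: [0.5333, 0.1645, 0.2588]
tool_rot: [-0.0, 0.018, 1.0, 0.001]
contact_force: [2.3, 2.4, 5.7]
gripper_width: 0.167
grasp_force: 60.3
```

Call:
play_rows([
  [[0.0001,0.0012,-0.0001,0,0,0,0],[0.0001,0.0012,-0.0001,0,0,0,0],[0.0001,0.0012,-0.0001,0,0,0,0]],
])

```text
time: 10.85
tool_pos: [0.5334, 0.1682, 0.2585]
tool_rot: [-0.0, 0.018, 1.0, 0.001]
contact_force: [1.8, 3.9, 6.8]
gripper_width: 0.167
grasp_force: 60.3
```

Call:
play_rows([
  [[0.0001,0.0012,0,0,0,0,0],[0.0001,0.0012,-0.0001,0,0,0,0],[0.0001,0.0012,-0.0001,0,0,0,0]],
])

```text
time: 11.15
tool_pos: [0.5335, 0.1719, 0.2582]
tool_rot: [-0.001, 0.018, 1.0, 0.001]
contact_force: [0.9, 4.0, 6.6]
gripper_width: 0.168
grasp_force: 60.3
```

Call:
play_rows([
  [[0.0001,0.0012,-0.0001,0,0,0,0],[0.0001,0.0012,-0.0001,0,0,0,0],[0,0.0012,-0.0001,0,0,0,0]],
])

```text
time: 11.45
tool_pos: [0.5337, 0.1755, 0.2578]
tool_rot: [-0.001, 0.018, 1.0, 0.001]
contact_force: [2.5, 4.4, 5.7]
gripper_width: 0.163
grasp_force: 60.3
```

Call:
play_rows([
  [[0,0.0012,-0.0001,0,0,0,0],[0,0.0012,-0.0001,0,0,0,0],[0.0001,0.0012,-0.0002,0,0,0,0]],
])

```text
time: 11.75
tool_pos: [0.5338, 0.1791, 0.2574]
tool_rot: [-0.001, 0.018, 1.0, 0.001]
contact_force: [1.1, 4.4, 5.3]
gripper_width: 0.164
grasp_force: 60.3
```

Call:
play_rows([
  [[0,0.0012,-0.0002,0,0,0,0],[0,0.0012,-0.0002,0,0,0,0],[0.0001,0.0012,-0.0002,0,0,0,0]],
])

```text
time: 12.05
tool_pos: [0.534, 0.1828, 0.2568]
tool_rot: [-0.001, 0.018, 1.0, 0.001]
contact_force: [0.9, 4.4, 5.6]
gripper_width: 0.165
grasp_force: 60.3
```

Call:
play_rows([
  [[0,0.0012,-0.0002,0,0,0,0],[0,0.0012,-0.0002,0,0,0,0],[0.0001,0.0012,-0.0002,0,0,0,0]],
])

```text
time: 12.35
tool_pos: [0.5341, 0.1864, 0.2562]
tool_rot: [-0.001, 0.018, 1.0, 0.001]
contact_force: [1.5, 4.2, 4.2]
gripper_width: 0.163
grasp_force: 60.3
```

Call:
play_rows([
  [[0,0.0012,-0.0002,0,0,0,0],[0,0.0012,-0.0002,0,0,0,0],[0.0001,0.0012,-0.0002,0,0,0,0]],
])

```text
time: 12.65
tool_pos: [0.5342, 0.19, 0.2556]
tool_rot: [-0.0, 0.018, 1.0, 0.001]
contact_force: [2.1, 4.1, 4.2]
gripper_width: 0.162
grasp_force: 60.3
```

Call:
play_rows([
  [[0,0.0012,-0.0002,0,0,0,0],[0.0001,0.0012,-0.0003,0,0,0,0],[0.0001,0.0012,-0.0002,0,0,0,0]],
])

```text
time: 12.95
tool_pos: [0.5344, 0.1936, 0.2548]
tool_rot: [-0.001, 0.018, 1.0, 0.001]
contact_force: [1.9, 4.7, 4.8]
gripper_width: 0.164
grasp_force: 60.3
```

Call:
play_rows([
  [[0,0.0012,-0.0002,0,0,0,0],[0.0001,0.0012,-0.0003,0,0,0,0],[0,0.0012,-0.0003,0,0,0,0]],
])

```text
time: 13.25
tool_pos: [0.5345, 0.1972, 0.254]
tool_rot: [-0.001, 0.017, 1.0, 0.001]
contact_force: [1.8, 4.9, 5.5]
gripper_width: 0.165
grasp_force: 60.3
```

Call:
play_rows([
  [[0,0.0012,-0.0003,0,0,0,0],[0.0001,0.0012,-0.0003,0,0,0,0],[0,0.0012,-0.0003,0,0,0,0]],
])

```text
time: 13.55
tool_pos: [0.5346, 0.2008, 0.2532]
tool_rot: [-0.0, 0.018, 1.0, 0.001]
contact_force: [2.3, 5.4, 5.6]
gripper_width: 0.165
grasp_force: 60.3
```

Call:
play_rows([
  [[0,0.0012,-0.0003,0,0,0,0],[0.0001,0.0012,-0.0003,0,0,0,0],[0,0.0012,-0.0003,0,0,0,0]],
])

```text
time: 13.85
tool_pos: [0.5348, 0.2044, 0.2522]
tool_rot: [-0.0, 0.018, 1.0, 0.001]
contact_force: [1.3, 4.7, 4.5]
gripper_width: 0.166
grasp_force: 60.3
```

Call:
play_rows([
  [[0,0.0012,-0.0003,0,0,0,0],[0.0001,0.0012,-0.0003,0,0,0,0],[0,0.0012,-0.0003,0,0,0,0]],
])

```text
time: 14.15
tool_pos: [0.5349, 0.2071, 0.2514]
tool_rot: [-0.0, 0.018, 1.0, -0.0]
contact_force: [0.8, 0.6, 6.7]
gripper_width: 0.168
grasp_force: 60.3
```

Call:
play_rows([
  [[0,0.0004,-0.0002,0,0,0,0],[0,0,0,0,0,0,0],[0,0,0,0,0,0,0]],
])

```text
time: 14.45
tool_pos: [0.5349, 0.2071, 0.2515]
tool_rot: [-0.0, 0.018, 1.0, -0.001]
contact_force: [0.2, 0.7, 6.2]
gripper_width: 0.162
grasp_force: 60.3
```

Call:
play_rows([
  [[0,0,0,0,0,0,0.17],[0,0,0,0,0,0,0.22],[0,0,0,0,0,0,0.35],[0,0,0,0,0,0,0.5],[0,0,0,0,0,0,0.5],[0,0,0.02,0,0,0,0.5],[0,0,0.03,0,0,0,0.5],[0,0,0.03,0,0,0,0.5],[0,0,0,0,0,0,0.5]],
])

```text
time: 15.35
tool_pos: [0.537, 0.2079, 0.3365]
tool_rot: [0.004, 0.018, 1.0, 0.001]
contact_force: [-0.6, -0.1, 0.9]
gripper_width: 0.499
grasp_force: 0.0
```

```bash
python3 - <<'E'
from h import *
s=manip.state();p=s['tool_pos'];print(p,s['tool_rot'],s['contact_force'])
print('to fuse above', np.array([.483,-.283,.20])-p)
E
```

```text
[0.53697943 0.20786223 0.33648788] [4.06736620e-03 1.77844709e-02 9.99833088e-01 9.82432039e-04] [-0.64722791 -0.11633934  0.93845041]
to fuse above [-0.05397943 -0.49086223 -0.13648788]
```

Call:
play_rows([
  [[-0.0045,-0.041,0,0,0,8.1,0.5],[-0.0045,-0.041,0,0,0,8.1,0.5],[-0.0045,-0.041,0,0,0,8.1,0.5],[-0.0045,-0.041,0,0,0,8.1,0.5],[-0.0045,-0.041,0,0,0,8.1,0.5],[-0.0045,-0.041,0,0,0,8.1,0.5],[-0.0045,-0.041,0,0,0,8.1,0.5],[-0.0045,-0.041,0,0,0,8.1,0.5],[-0.0045,-0.041,-0.02,0,0,8.1,0.5],[-0.0045,-0.041,-0.02,0,0,8.1,0.5]],
])

```text
time: 16.35
tool_pos: [0.5216, -0.1197, 0.287]
tool_rot: [-0.022, -0.576, 0.817, -0.019]
contact_force: [0.7, 0.0, 0.4]
gripper_width: 0.498
grasp_force: 0.0
```

Call:
play_rows([
  [[-0.0045,-0.041,-0.02,0,0,8,0.5],[-0.0045,-0.04,-0.03,0,0,8,0.5],[0,0,-0.04,0,0,0,0.5],[0,0,-0.04,0,0,0,0.5],[0,0,-0.025,0,0,0,0.5],[0,0,0,0,0,0,0.5],[0,0,0,0,0,0,0.5],[0,0,0,0,0,0,0.5]],
])

```text
time: 17.15
tool_pos: [0.5428, -0.0938, 0.1232]
tool_rot: [-0.048, -0.621, 0.78, -0.052]
contact_force: [-0.0, 0.7, -0.3]
gripper_width: 0.498
grasp_force: 0.0
```

```bash
python3 - <<'E'
from h import *
d=grab('wrist','w4');s=manip.state();t=grab('top','t4');sc=grab('scene','s4');print(s['tool_pos'],s['tool_rot'],s['joint_pos'],s['contact_force'])
for n,X in dict(fuse=(.483,-.283,.0305),e1=(.481,-.2523,.03),e2=(.484,-.3137,.03)).items(): print(n,proj('w4',X))
cv2.imwrite('pics/m4.png',np.hstack([d['frame'],cv2.resize(sc['frame'][150:330,300:420],(160,240)).repeat(2,0)]))
E
```

```text
[ 0.54298531 -0.09384381  0.12355774] [-0.04732961 -0.62131215  0.7803612  -0.05260716] [-0.22576763 -0.07429532  1.86430329 -0.14385898  1.33050156 -3.10856761] [-0.01126347  0.4534197  -0.14365897]
fuse [335.91481553 -24.09650994]
e1 [347.13590607  19.40651708]
e2 [325.57811644 -68.72708289]
```

View pics/m4.png

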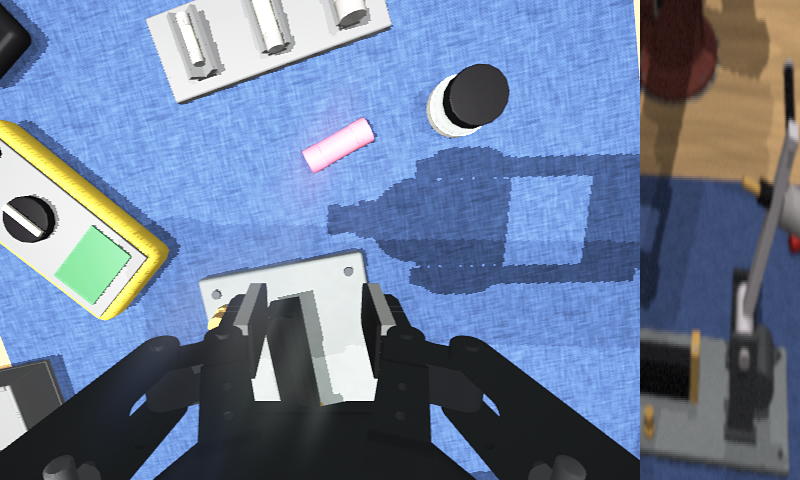

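The wrist view shows the stand below. The last joint ran to its limit at -3.11, so the move stopped short and tilted. The inset shows the contact arm still open. I rotate the other way to get the equivalent half-turn grasp.

```bash
python3 - <<'E'
from h import *
from scipy.spatial.transform import Rotation as Ro
s=manip.state();q=s['tool_rot'];R=Ro.from_quat([q[1],q[2],q[3],q[0]])
z=R.apply([0,0,1]);v=np.cross(z,[0,0,-1]);print('tilt fix deg',np.degrees(v/np.linalg.norm(v)*np.arcsin(np.linalg.norm(v))))
R2=Ro.from_rotvec(v/np.linalg.norm(v)*np.arcsin(np.linalg.norm(v)))*R
y=R2.apply([0,1,0]);print('y yaw',np.degrees(np.arctan2(-y[0],y[1])))
print('rack yaw', [np.degrees(a) for a in (np.arctan2(.0185,.188),)])
E
```

```text
tilt fix deg [ 8.09015032 -0.51131379  0.        ]
y yaw 77.05507262340433
rack yaw [np.float64(5.62005471481279)]
```

Call:
play_rows([
  [[0,0,0.04,0,0,-4,0.5],[0,0,0.04,0,0,-8,0.5]],
])

```text
time: 17.5
tool_pos: [0.5405, -0.0932, 0.2016]
tool_rot: [-0.054, -0.535, 0.842, -0.045]
contact_force: [1.3, -1.1, 0.5]
gripper_width: 0.501
grasp_force: 0.0
```

Call:
play_rows([
  [[0,0,0,7.8,-2.2,0,0.5],[-0.0058,-0.019,0,0,0,-7.9,0.5],[-0.0058,-0.019,0,0,0,-7.9,0.5],[-0.0058,-0.019,0,0,0,-7.9,0.5],[-0.0058,-0.019,0,0,0,-7.9,0.5],[-0.0058,-0.019,0,0,0,-7.9,0.5],[-0.0058,-0.019,0,0,0,-7.9,0.5],[-0.0058,-0.019,0,0,0,-7.9,0.5],[-0.0058,-0.019,0,0,0,-7.9,0.5],[-0.0058,-0.019,0,0,0,-7.9,0.5]],
])

```text
time: 18.5
tool_pos: [0.4894, -0.2655, 0.2024]
tool_rot: [0.001, 0.055, 0.998, 0.001]
contact_force: [-0.4, -0.2, 0.3]
gripper_width: 0.497
grasp_force: 0.0
```

Call:
play_rows([
  [[-0.0053,-0.019,0,0,0,-7.9,0.5],[0,0,0,0,0,-7.9,0.5],[0,0,0,0,0,-7.9,0.5],[0,0,0,0,0,-7.9,0.5],[0,0,-0.01,0,0,-7.9,0.5],[0,0,-0.01,0,0,-7.9,0.5],[0,0,-0.01,0,0,-7.9,0.5],[0,0,-0.01,0,0,-7.9,0.5],[0,0,-0.01,0,0,-7.9,0.5],[0,0,-0.01,0,0,-7.8,0.5]],
])

```text
time: 19.5
tool_pos: [0.4845, -0.2838, 0.142]
tool_rot: [0.002, 0.677, 0.736, 0.001]
contact_force: [0.4, -0.6, 0.2]
gripper_width: 0.495
grasp_force: 0.0
```

Call:
play_rows([
  [[0,0,0,0,0,0,0.5],[0,0,0,0,0,0,0.5]],
])

```text
time: 19.7
tool_pos: [0.4843, -0.2837, 0.1419]
tool_rot: [0.002, 0.674, 0.739, 0.001]
contact_force: [-0.8, 0.2, 0.5]
gripper_width: 0.501
grasp_force: 0.0
```

```bash
cat >> h.py <<'E'
from scipy.spatial.transform import Rotation as Ro
def pose():
    s=manip.state();q=s['tool_rot'];R=Ro.from_quat([q[1],q[2],q[3],q[0]])
    z=R.apply([0,0,1]);y=R.apply([0,1,0]);v=np.cross(z,[0,0,-1])
    print(s['time'],'pos',s['tool_pos'].round(4),'tiltfix',np.degrees(v).round(2),'yaw',np.degrees(np.arctan2(-y[0],y[1])).round(2),'F',s['contact_force'].round(1),'g',s['gripper_width'],s['grasp_force'],'j6',s['joint_pos'][5])
E
python3 - <<'E'
from h import *
d=grab('wrist','w5');pose()
for n,X in dict(fuse=(.483,-.283,.0305),e1=(.481,-.2523,.03),e2=(.484,-.3137,.03)).items(): print(n,proj('w5',X))
E
```

```text
19.75 pos [ 0.4845 -0.2838  0.1422] tiltfix [0.05 0.27 0.  ] yaw -84.78 F [-0.1  0.2  0.3] g 0.49941823324970885 0.0 j6 -0.7552072124360236
fuse [314.43183673 218.32759858]
e1 [315.40835849 183.11746601]
e2 [312.40227794 251.12230647]
```

View pics/w5.png

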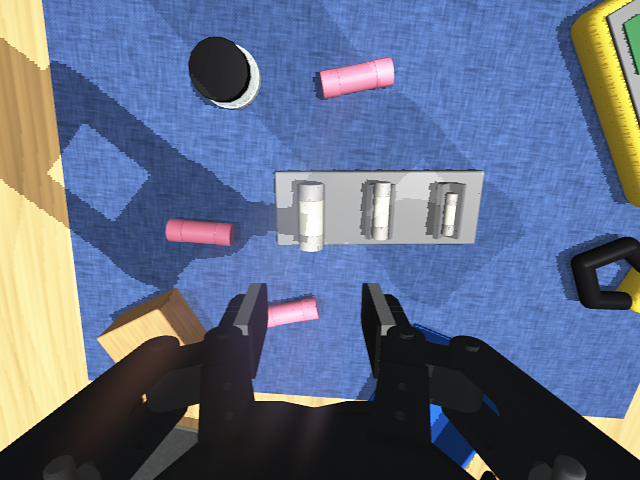

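The fuse runs (312,184)–(312,250), about 2.5 px left of where I predicted. The rack's long edge is level in the image, so the yaw is good.

```bash
python3 - <<'E'
from h import *
a=atz('w5',311.7,185,.0305);b=atz('w5',311.7,249,.0305);print(a,b,(a+b)/2)
g=cv2.cvtColor(cv2.imread('pics/w5.png'),6)
for v in(195,216,240): print(v,g[v,292:332])
E
```

```text
[ 0.4779965  -0.25410645  0.0305    ] [ 0.48317105 -0.31155786  0.0305    ] [ 0.48058378 -0.28283216  0.0305    ]
195 [178 134 137 139 135 122 115 134 154 163 172 187 198 207 215 225 229 232
 237 238 237 236 233 229 227 221 214 209 203 194 173 143 148 172 184 183
 183 183 183 182]
216 [137 138 138 138 137 128 120 145 175 187 197 203 208 211 213 245 255 254
 254 254 254 254 253 253 252 251 250 248 244 237 207 156 157 174 183 182
 182 182 181 182]
240 [172 128 131 133 134 135 128 122 133 143 152 158 165 166 164 215 243 244
 246 247 246 244 244 245 240 229 223 215 206 198 173 146 168 180 180 179
 179 179 179 179]
```

Call:
play_rows([
  [[0,0,-0.03,0,0,0,0.4],[0,0,-0.03,0,0,0,0.4],[0,0,-0.03,0,0,0,0.4],[0,0,0,0,0,0,0.4]],
])

```text
time: 20.15
tool_pos: [0.4813, -0.2814, 0.0472]
tool_rot: [-0.003, 0.674, 0.738, 0.001]
contact_force: [-0.6, -0.5, -0.1]
gripper_width: 0.4
grasp_force: 0.0
```

```bash
python3 - <<'E'
from h import *
d=grab('wrist','w6');pose()
print(proj('w6',(.481,-.283,.0305)))
g=cv2.cvtColor(d['frame'],6)
for v in(150,170,190,210,230,250): print(v,g[v,280:345:2])
c=d['frame'][100:340,180:500];cv2.imwrite('pics/c6.png',cv2.resize(c,(800,600),interpolation=3))
E
```

```text
20.2 pos [ 0.4829 -0.2825  0.0498] tiltfix [-0.14  0.02  0.  ] yaw -84.85 F [-0.5  0.8  0.4] g 0.39936815768425094 0.0 j6 -0.7543975510192706
[316.74426051 260.59829354]
150 [139 145 147 129 146 142 166 150 146 155 148 152 151 147 149 140 144 140
 146 137 134 143 141 151 146 165 157 151 152 145 141 139 133]
170 [139 122 142 122 132 114 135 129 144 132 149 156 168 159 165 145 162 150
 155 149 153 152 136 150 145 152 147 130 145 140 157 143 143]
190 [167 152 112 121 130 141 150 149 144 160 155 163 153 162 147 141 156 111
 105 101 122 123 156 150 152 154 146 148 146 135 147 128 148]
210 [216 215 215 218 136 141 142 142 143 141 140 135 130 131 131 129 127 126
 124 123 122 118 116 116 131 201 226 223 224 223 223 223 223]
230 [161 161 189 211 214 145 145 142 130 173 195 209 230 238 245 249 250 253
 253 253 251 251 248 245 241 232 187 193 224 222 222 222 222]
250 [166 167 168 168 169 169 160 147 131 159 188 201 210 216 221 224 228 234
 232 227 224 221 215 208 199 185 139 122 183 220 220 220 219]
```

View pics/c6.png

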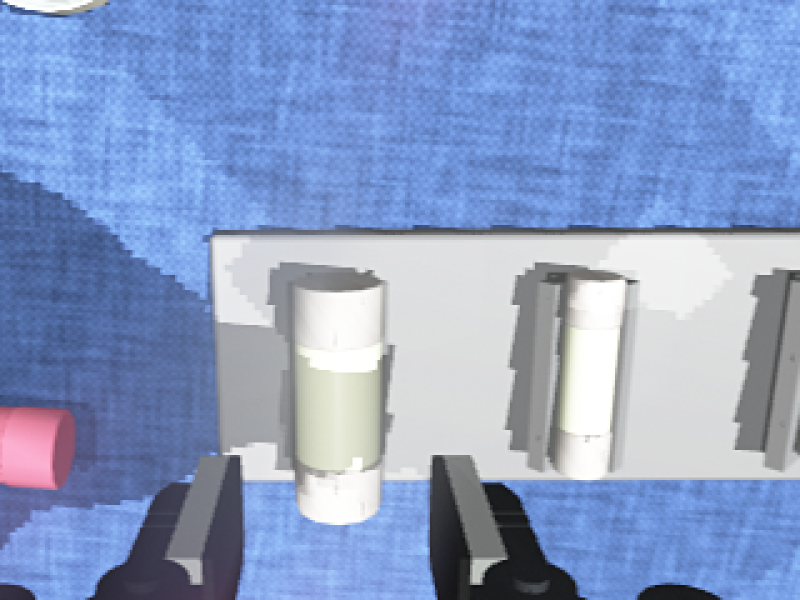

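The close crop shows the large white fuse at (340,400) between the pads, with inner edges at 242 and 431. It is the thickest of the three, with steel caps and not pink, so the choice is right. All ten views are now used, so I continue on numbers.

```bash
python3 - <<'E'
from h import *
pose()
c=lambda x,y:(180+x/2.5,100+y/2.5)
print('fuse mid',atz('w6',*c(340,318),.0415),atz('w6',*c(340,400),.0415))
print('near end bottom at cap top-edge',atz('w6',*c(340,500),.035),'far end',atz('w6',*c(340,283),.0355))
E
```

```text
20.2 pos [ 0.4829 -0.2825  0.0498] tiltfix [-0.14  0.02  0.  ] yaw -84.85 F [-0.5  0.8  0.4] g 0.39936815768425094 0.0 j6 -0.7543975510192706
fuse mid [ 0.47826132 -0.25881922  0.0415    ] [ 0.48007595 -0.27845798  0.0415    ]
near end bottom at cap top-edge [ 0.48277623 -0.30739128  0.035     ] far end [ 0.47767174 -0.25217017  0.0355    ]
```

Call:
play_rows([
  [[0,0,-0.015,0,0,0,0.4],[0,0,-0.015,0,0,0,0.4],[0,0,-0.01,0,0,0,0.4],[0,0,0,0,0,0,0.4],[0,0,0,0,0,0,0.4]],
])

```text
time: 20.7
tool_pos: [0.4839, -0.2833, 0.0108]
tool_rot: [0.001, 0.675, 0.738, 0.001]
contact_force: [0.3, -0.1, 0.9]
gripper_width: 0.4
grasp_force: 0.0
```

```bash
python3 - <<'E'
from h import *
pose()
E
```

```text
20.7 pos [ 0.4839 -0.2833  0.0108] tiltfix [-0.03  0.17  0.  ] yaw -84.91 F [ 0.3 -0.1  0.9] g 0.4001561479510875 0.0 j6 -0.7534662238916258
```

Call:
play_rows([
  [[-0.0035,0,0,0,0,0,0.4],[0,0,-0.008,0,0,0,0.4],[0,0,-0.007,0,0,0,0.4],[0,0,-0.004,0,0,0,0.4],[0,0,-0.002,0,0,0,0.4],[0,0,0,0,0,0,0.4],[0,0,0,0,0,0,0.4]],
])

```text
time: 21.4
tool_pos: [0.4806, -0.2834, -0.0099]
tool_rot: [0.001, 0.675, 0.738, 0.001]
contact_force: [-1.1, -0.3, -0.2]
gripper_width: 0.397
grasp_force: 0.0
```

```bash
python3 - <<'E'
from h import *
pose()
d=grab('wrist','w7');g=cv2.cvtColor(d['frame'],6)
for v in(272,276,280,284,290,296,304): print(v,g[v,240:390:3])
E
```

```text
21.4 pos [ 0.4806 -0.2834 -0.0099] tiltfix [-0.01  0.19  0.  ] yaw -84.91 F [-1.1 -0.3 -0.2] g 0.3966232655802649 0.0 j6 -0.7574385785793905
272 [106 104 108 106 119 146 132 132 133 135 135 137 138 139 141 142 143 126
 166 185 228 237 242 248 250 244 254 252 251 250 247 243 233 232 120 141
 140 139 139 139 136 135 134 132 130 226 220 220 219 220]
276 [104 106 102 113 110 129 132 132 134 134 137 137 138 139 140 140 142 123
 163 191 251 241 241 246 250 254 254 252 251 248 246 253 254 251 122 141
 141 140 139 138 136 134 134 131 128 224 220 221 220 220]
280 [ 98 112  97 121 109 127 131 133 134 134 136 137 138 139 140 141 141 123
 160 192 204 214 219 223 224 228 255 255 255 255 215 207 255 253 123 141
 141 140 140 138 135 134 132 131 125 227 221 220 220 220]
284 [ 96 113  93 119 103 126 131 124 124 127 122  74 107 139 140 141 139 120
 151 191 204 215 220 224 226 230 233 228 225 223 218 211 199 180 123 140
 140 142  65  72 126 129 122 125 129 124 221 219 220 220]
290 [ 96 113 104 116 102 123 122 123 125 126  67  73  95 137 139 139 137 121
 147 188 204 213 220 224 226 229 231 228 225 223 218 210 199 180 125 140
 140 131  63  60 128 123 121 126 127 180 218 219 218 219]
296 [ 99 100  54  59  61  98 122 122 124 107  69  71  82 138 139 136 135 123
 136 189 203 213 219 223 226 229 231 227 226 222 217 209 198 177 124 138
 139 121  61  57  63 122 120 119 122  26  29  27  74 222]
304 [ 51  55  58  60  92 121 121 122 126  65  67  69  74 136 133 132 132 124
 135 186 202 212 218 222 225 228 230 226 225 222 217 209 196 186 126 139
 138 114  57  51  45  85 119 117 118 122  33  34  34  32]
```

Call:
play_rows([
  [[0.0008,0,-0.0015,0,0,0,0.4],[0,0,-0.0015,0,0,0,0.4],[0,0,0,0,0,0,0.35],[0,0,0,0,0,0,0.3],[0,0,0,0,0,0,0.27],[0,0,0,0,0,0,0.25]],
])

```text
time: 22.05
tool_pos: [0.4816, -0.2834, -0.0128]
tool_rot: [0.001, 0.675, 0.738, 0.001]
contact_force: [1.2, -0.8, 0.4]
gripper_width: 0.25
grasp_force: 0.4
```

Call:
play_rows([
  [[0,0,0,0,0,0,0],[0,0,0,0,0,0,0],[0,0,0,0,0,0,0]],
])

```text
time: 22.35
tool_pos: [0.4819, -0.2835, -0.0125]
tool_rot: [0.002, 0.675, 0.738, 0.001]
contact_force: [2.6, 0.9, 1.2]
gripper_width: 0.215
grasp_force: 58.6
```

Call:
play_rows([
  [[0,0,0,0,0,0,0.25],[0,0,0,0,0,0,0.35],[0,0,0,0,0,0,0.35],[0,0,-0.001,0,0,0,0.35],[0,0,-0.001,0,0,0,0.35],[0,0,0,0,0,0,0.35]],
])

```text
time: 22.95
tool_pos: [0.4809, -0.2832, -0.0154]
tool_rot: [0.001, 0.675, 0.738, 0.001]
contact_force: [0.0, 0.4, 0.4]
gripper_width: 0.35
grasp_force: 0.0
```

Call:
play_rows([
  [[0,0,0,0,0,0,0.3],[0,0,0,0,0,0,0.25],[0,0,0,0,0,0,0],[0,0,0,0,0,0,0],[0,0,0,0,0,0,0]],
])

```text
time: 23.45
tool_pos: [0.4818, -0.2835, -0.0144]
tool_rot: [0.002, 0.675, 0.738, 0.001]
contact_force: [0.8, 1.6, 3.4]
gripper_width: 0.223
grasp_force: 58.1
```

Call:
play_rows([
  [[0,0,0,0,0,0,0.25],[0,0,0,0,0,0,0.35],[0,0,0,0,0,0,0.35],[0,0,-0.001,0,0,0,0.35],[0,0,-0.001,0,0,0,0.35],[0,0,-0.001,0,0,0,0.35],[0,0,0,0,0,0,0.35]],
])

```text
time: 24.15
tool_pos: [0.481, -0.2832, -0.0183]
tool_rot: [0.001, 0.675, 0.738, 0.001]
contact_force: [-0.6, -0.1, -0.7]
gripper_width: 0.349
grasp_force: 0.0
```

Call:
play_rows([
  [[0,0,0,0,0,0,0.3],[0,0,0,0,0,0,0.25],[0,0,0,0,0,0,0],[0,0,0,0,0,0,0],[0,0,0,0,0,0,0]],
])

```text
time: 24.65
tool_pos: [0.4819, -0.2833, -0.0176]
tool_rot: [0.002, 0.675, 0.738, 0.002]
contact_force: [3.8, 1.3, 1.3]
gripper_width: 0.243
grasp_force: 58.7
```

Call:
play_rows([
  [[0,0,0,0,0,0,0.27],[0,0,0,0,0,0,0.35],[0,0,0,0,0,0,0.35],[0,0,-0.001,0,0,0,0.35],[0,0,-0.001,0,0,0,0.35],[0,0,0,0,0,0,0.35]],
])

```text
time: 25.25
tool_pos: [0.4808, -0.2833, -0.0203]
tool_rot: [0.001, 0.675, 0.738, 0.001]
contact_force: [-0.5, 0.1, 0.1]
gripper_width: 0.351
grasp_force: 0.0
```

Call:
play_rows([
  [[0,0,0,0,0,0,0.3],[0,0,0,0,0,0,0.27],[0,0,0,0,0,0,0],[0,0,0,0,0,0,0],[0,0,0,0,0,0,0]],
])

```text
time: 25.75
tool_pos: [0.4819, -0.2833, -0.0196]
tool_rot: [0.002, 0.675, 0.738, 0.002]
contact_force: [4.6, 2.0, 0.9]
gripper_width: 0.246
grasp_force: 58.7
```

```bash
python3 - <<'E'
from h import *
a=atz('w4',200,280,.016);b=atz('w4',364,251,.016);print('w4 corners',a,b,np.linalg.norm(a-b),(a+b)/2)
g=cv2.cvtColor(cv2.imread('pics/w1.png'),6)
for u in(308,330,345,440): print(u,g[172:190:1,u],g[282:304,u])
for v in [(298,181),(298,296),(552,181)]: print(v,atz('w1',*v,.016))
# model base: center offset .0198, yaw
p=[.58758,.05932,-.0346]
for yw in(-.0346,-.0375):
  for (x,y) in((-75,-135.2),(75,-135.2),(-75,174.8)):
    c,s=np.cos(yw),np.sin(yw);X=[p[0]+c*x/1e3-s*y/1e3,p[1]+s*x/1e3+c*y/1e3,.016];print(yw,x,y,np.round(X,4),proj('w1',X).round(1),proj('w4',X).round(1))
g4=cv2.cvtColor(cv2.imread('pics/w4.png'),6)
for v in(300,310,330): print(v,g4[v,262:362:2])
E
```

```text
w4 corners [ 0.65207339 -0.07738704  0.016     ] [ 0.50319335 -0.07151336  0.016     ] 0.1489958556953904 [ 0.57763337 -0.0744502   0.016     ]
308 [204  46  57  62  62  61  61  62  62  61  62  63  62  62  63  63  63  64] [255 255 255 255 241 128 142 196 213 211 211 211 204 136 128 131 134 130
 137 131 130 135]
330 [116 123 116 118 121  68  73  67  69  91 162 200 217 215 215 217 216 218] [255 255 255 255 243 216 219 215 212 210 222 223 216 141 136 136 140 139
 133 143 138 135]
345 [125 125 116 128 124  61  67  67  60  86 164 201 218 215 215 214 213 214] [255 255 255 255 249 244 244 243 243 243 243 243 242 243 245 220 132 141
 138 142 144 155]
440 [143 142 144 141 134  84  85  89  72  96 186 215 229 226 226 225 225 226] [255 255 255 255 252 221 222 225 225 225 226 228 221 130 133 133 132 133
 143 146 146 144]
(298, 181) [ 0.50578872 -0.065824    0.016     ]
(298, 296) [ 0.65638331 -0.07348215  0.016     ]
(552, 181) [0.5170562 0.2352635 0.016    ]
-0.0346 -75 -135.2 [ 0.5079 -0.0732  0.016 ] [291.9 183.1] [358.3 250.3]
-0.0346 75 -135.2 [ 0.6579 -0.0784  0.016 ] [294.3 297.1] [193.6 2
[... 212 characters left out ...]
 280. ]
-0.0375 -75 174.8 [0.5192 0.2368 0.016 ] [553.  182.7] [409.4 544.9]
300 [ 76  76  67 237 235 245 104  86  66  74  68  63  58  53  49  46  45  43
  44 117 145 145 147 147 149 149 145 239 236 235 235 235 234 235 234 235
 234 234 235 236 234 234 234 235 235 235 235 235 236 243]
310 [ 74  73  74  72  72  73  72  72  71  64  58  52  49  46  44  45  45  47
  50  51 120 145 145 146 148 147 148 143 236 233 233 235 236 236 235 234
 233 233 233 233 233 233 233 233 233 233 233 233 234 211]
330 [ 66  67  69  73  72  68  63  59  55  52  54  56  57  57  61  60  62  63
  65  66  67  67 123 148 147 148 146 146 146 142 238 233 232 232 232 231
 231 232 232 232 231 231 232 230 231 231 231 233 234 237]
```

Call:
play_rows([
  [[0.0003,0,0.005,0,0,0,0],[0,0,0.02,0,0,0,0],[0,0,0.03,0,0,0,0],[0,0,0.03,0,0,0,0],[0,0,0,0,0,0,0]],
])

```text
time: 26.25
tool_pos: [0.4835, -0.2858, 0.0697]
tool_rot: [0.005, 0.675, 0.738, 0.001]
contact_force: [1.3, -1.1, -0.7]
gripper_width: 0.217
grasp_force: 58.7
```

```bash
python3 - <<'E'
from h import *
pose();p=manip.state()['tool_pos']
f=grab('scene','s8')['frame'];w=grab('wrist','w8')['frame']
print('scene proj tcp',proj('s8',p),'fuse if axis=tcp+.050',proj('s8',p+[0,0,.05]),'wrist',proj('w8',p+[0,.029,.05]),proj('w8',p+[0,0,.05]))
def asc(im,r,c,st=1):
    hsv=cv2.cvtColor(im,40)
    for v in range(*r):
        print(v,''.join('b' if (hsv[v,u,0]>95 and hsv[v,u,0]<130 and hsv[v,u,1]>90) else ' .:-=+*#%@'[min(9,int(hsv[v,u,2])//26)] for u in range(*c)))
q=proj('s8',p+[0,0,.05]).astype(int)
asc(f,(q[1]-22,q[1]+30),(q[0]-30,q[0]+30))
asc(w,(190,330,4),(260,370,2))
E
```

```text
26.25 pos [ 0.4835 -0.2858  0.0697] tiltfix [0.32 0.47 0.  ] yaw -84.91 F [ 1.3 -1.1 -0.7] g 0.21720583688370718 58.66569399833679 j6 -0.7557519250124198
scene proj tcp [204.28674622 245.57857191] fuse if axis=tcp+.050 [201.2804022  230.45725206] wrist [329.48882275 255.36955296] [322.4708091  319.56626346]
208 #**###**#######*-...:--:.   b     .=*###############**+=====
209 #***##**#######*=...-==-:.   bb b .=*#############**++======
210 ******#*********=:.:-===:.   b    .-*############**+========
211 ******#*+========:.:====:.        .-+***********++==========
212 ********+=bbbbbbbb.:====:  b    .bb-============------------
213 *********+=bbbbbbbb:====:        bbbbbbbbbbbb---b:::::::::--
214 *#***#*#**=bbbbbbb::====:   b    bbbbbbbbbbbbbbbbbbbbbbbbbbb
215 ****#####*+=bbbbbbb:====:  b     bbbbbbbbbbbbbbbbbbbbbbbbbbb
216 ****#***#**=bbbbbb:-===-: b    . bbbbbbbbbbbbbbbbbbbbbbbbbbb
217 *####******+=bbbbb::-==-..... . . bbbbbbbbbbbbbbbbbbbbbbbbbb
218 *#**********+=bbb:::---:....... ..:bbbbbbbbbbbbbbbbbbbbbbbbb
219 #***##*#*##**=bb:::-==-::...   ..:-bbbbbbbbbbbbbbbbbbbbbbbbb
220 ****##*
[... 3988 characters left out ...]
++****###@@@@@@@@@@@@@%%#+++++*bbbbbbbbb
286 bbbbbbbbb=++++=+##*******#%@@@@@@@%*%@@#=+++++bbbbbbbbb
290 bbbbbbbb*+++++-=###%%%%%%@%%@%%%%%%%###+-++++++bbbbbbbb
294 bb=-----++++++::+##%%%%%%%%%%%%%%%%%##*::+=++++::::.:bb
298 -------=++++==:.+##%%%%%%%%%%%%%%%%%##*::=======::....b
302 -------++++==-:.+##%%%%%%%%%%%%%%%%%##*::-======::.....
306 ------=++++==::.+##%%%%%%%%%%%%%%%%%##+:::+=====-......
310 ------+++====:..+##%%%%%%%%%%%%%%%%%##+:::=======......
314 -----=++====-...+###%%%%%%%%%%%%%%%%##+:::-======-.....
318 ----:+======:...=###%%%%%%%%%%%%%%%###+::::=======.....
322 ----:-*####*::..=###%%%%%%%%%%%%%%%###+::::*####*-.....
326 ::::-::::=#*::..=###%%%%%%%%%%%%%%%%##+::::*#=.........
```

Call:
play_rows([
  [[0.0,0.0,0.03,0,0,0,0],[0.0101,0.029,0,0,0,-0.9,0],[0.0101,0.029,0,0,0,-0.9,0],[0.0101,0.029,0,0,0,-0.9,0],[0.0101,0.029,0,0,0,-0.9,0],[0.0101,0.029,0,0,0,-0.9,0],[0.0101,0.029,0,0,0,-0.9,0],[0.0101,0.029,0,0,0,-0.9,0],[0.0101,0.029,0,0,0,-0.9,0],[0.0101,0.029,0,0,0,0,0]],
])

```text
time: 27.35
tool_pos: [0.5708, -0.0212, 0.0923]
tool_rot: [-0.001, 0.72, 0.694, -0.001]
contact_force: [0.1, -0.9, -0.2]
gripper_width: 0.218
grasp_force: 58.8
```

Call:
play_rows([
  [[0.0101,0.029,0,0,0,0,0],[0,0,0,0,0,0,0],[0,0,0,0,0,0,0],[0,0,0,0,0,0,0]],
])

```text
time: 27.75
tool_pos: [0.5814, 0.0059, 0.0936]
tool_rot: [0.0, 0.72, 0.694, 0.0]
contact_force: [0.1, 0.9, -0.3]
gripper_width: 0.218
grasp_force: 58.8
```

```bash
cat >> h.py <<'E'
def asc(im,r,c):
    hsv=cv2.cvtColor(im,40)
    for v in range(*r):
        print(v,''.join('b' if (95<hsv[v,u,0]<130 and hsv[v,u,1]>90 and hsv[v,u,2]>60) else 'y' if(15<hsv[v,u,0]<35 and hsv[v,u,1]>100 and hsv[v,u,2]>60) else ' .:-=+*#%@'[min(9,int(hsv[v,u,2])//26)] for u in range(*c)))
E
python3 - <<'E'
from h import *
pose();p=manip.state()['tool_pos']
f=grab('scene','s9')['frame']
for z in(.03,.046,.06): print(z,proj('s9',p+[0,0,z]),proj('s9',p+[0,-.029,z]),proj('s9',p+[0,.029,z]))
print('seat',proj('s9',(.5855,.0298,.0715)),'contact top',proj('s9',(.5866,.059,.08)))
asc(f,(228,300),(270,350))
E
```

```text
27.75 pos [0.5814 0.0059 0.0936] tiltfix [0.03 0.03 0.  ] yaw -92.15 F [ 0.1  0.9 -0.3] g 0.21755508262984063 58.803085684776306 j6 -0.07993059630684905
0.03 [315.80828078 260.87485553] [303.28053409 260.36209416] [328.37140132 261.38906476]
0.046 [315.7802499 255.7506124] [303.13829042 255.24045459] [328.45823222 256.26222388]
0.06 [315.75529949 251.18950086] [303.01168177 250.68177129] [328.53552266 251.69868886]
seat [325.8658011  278.58305605] contact top [338.28895631 276.88129819]
228 bbbbbbbbbbbbbbbbbbbbbbbbbbbbbbbbbbb:.  ..     .     ....:::::::::::bbbbbbbbbbbbb
229 bbbbbbbbbbbbbbbbbbbbbbbbbbbbbbbbbbb:.   .      .    ...:::::::::::::bbbbbbbbbbbb
230 bbbbbbbbbbbbbbbbbbbbbbbbbbbbbbbbbbbb.  .........   . ..:::.:::::::::bbbbbbbbbbbb
231 bbbbbbbbbbbbbbbbbbbbbbbbbbbbbbbbbbbb.  ...::::..      .::::.:.::::::bbbbbbbbbbbb
232 bbbbbbbbbbbbbbbbbbbbbbbbbbbbbbbbbbb:.  ...::::..      .::::::.::::::bbbbbbbbbbbb
233 bbbbbbbbbbbbbbbbbbbbbbbbbbbbbbbbbbbb..  .:----..     ..::::..:::::.:bbbbbbbbbbbb
234 bbbbbbbbbbbbbbbbbbbbbbbbbbbbbbbbbbbb:.  .-===-:.     ....:::::.:::::bbbbbbbbbbbb
235 bbbbbbbbb
[... 4811 characters left out ...]
       :yyyyy--=====
292 bbbbbbbbbbbbb==========-:                                          :yyyyy--=====
293 bbbbbbbbbbbbb==========-:                                          :yyyyy=-=====
294 bbbbbbbbbbbbb==========-:                                         .:yyyyy=======
295 bbbbbbbbbbbb===========-:.                                        .:yyyyy=======
296 bbbbbbbbbbbb===========-:..                                       .:yyyyy=======
297 bbbbbbbbbbbb===========--:::::...........                         .:yyyyy=======
298 bbbbbbbbbbbb============-------------::::::.......... .           .yyyyyy=======
299 bbbbbbbbbbbb================-=====--=--------------::::::..........-yyyyy=======
```

Call:
play_rows([
  [[0.0034,0,-0.02,0,0,0,0],[0,0,-0.02,0,0,0,0],[0,0,-0.012,0,0,0,0],[0,0,-0.004,0,0,0,0],[0,0,0,0,0,0,0],[0,0,0,0,0,0,0]],
])

```text
time: 28.4
tool_pos: [0.5866, 0.0063, 0.0399]
tool_rot: [0.002, 0.72, 0.694, 0.002]
contact_force: [-1.1, 0.2, -0.2]
gripper_width: 0.218
grasp_force: 58.8
```

Call:
play_rows([
  [[0,0,-0.002,0,0,0,0],[0,0,-0.002,0,0,0,0],[0,0,0,0,0,0,0]],
])

```text
time: 28.7
tool_pos: [0.586, 0.0067, 0.0351]
tool_rot: [0.001, 0.72, 0.694, 0.001]
contact_force: [-0.4, 0.5, -0.9]
gripper_width: 0.219
grasp_force: 58.8
```

Call:
play_rows([
  [[0,0,-0.001,0,0,0,0],[0,0,-0.001,0,0,0,0],[0,0,-0.001,0,0,0,0],[0,0,0,0,0,0,0]],
])

```text
time: 29.1
tool_pos: [0.5858, 0.0067, 0.0317]
tool_rot: [0.001, 0.72, 0.694, 0.001]
contact_force: [0.1, 0.9, -0.4]
gripper_width: 0.222
grasp_force: 58.8
```

Call:
play_rows([
  [[0,0,-0.001,0,0,0,0],[0,0,-0.001,0,0,0,0],[0,0,0,0,0,0,0]],
])

```text
time: 29.4
tool_pos: [0.5858, 0.0066, 0.0298]
tool_rot: [0.001, 0.72, 0.694, 0.001]
contact_force: [-0.5, 0.1, 0.1]
gripper_width: 0.217
grasp_force: 58.8
```

Call:
play_rows([
  [[0,0,-0.001,0,0,0,0],[0,0,-0.001,0,0,0,0],[0,0,0,0,0,0,0]],
])

```text
time: 29.7
tool_pos: [0.5858, 0.0067, 0.0278]
tool_rot: [0.001, 0.72, 0.694, 0.001]
contact_force: [-0.0, -0.5, -1.0]
gripper_width: 0.218
grasp_force: 58.8
```

Call:
play_rows([
  [[0,0,-0.001,0,0,0,0],[0,0,-0.001,0,0,0,0],[0,0,0,0,0,0,0]],
])

```text
time: 30.0
tool_pos: [0.5862, 0.0066, 0.0271]
tool_rot: [0.001, 0.72, 0.694, 0.001]
contact_force: [-1.9, 0.2, 6.4]
gripper_width: 0.217
grasp_force: 61.4
```

Call:
play_rows([
  [[0.0001,0.002,0.0003,0,0,0,0],[0.0001,0.002,0,0,0,0,0],[0,0.002,0,0,0,0,0],[0.0001,0.002,0,0,0,0,0],[0.0001,0.002,0,0,0,0,0],[0.0001,0.002,0,0,0,0,0],[0,0.002,0,0,0,0,0],[0.0001,0.002,0,0,0,0,0],[0,0,0,0,0,0,0]],
])

```text
time: 30.9
tool_pos: [0.5864, 0.0218, 0.0267]
tool_rot: [0.002, 0.72, 0.694, 0.0]
contact_force: [-3.8, -4.6, 5.2]
gripper_width: 0.218
grasp_force: 61.1
```

Call:
play_rows([
  [[0,0.0015,0.0004,0,0,0,0],[0.0001,0.0015,0,0,0,0,0],[0,0,0,0,0,0,0]],
])

```text
time: 31.2
tool_pos: [0.5865, 0.0254, 0.0268]
tool_rot: [0.001, 0.72, 0.694, 0.001]
contact_force: [-3.7, -3.7, 3.7]
gripper_width: 0.219
grasp_force: 60.7
```

Call:
play_rows([
  [[-0.0003,0.001,0.0003,0,0,0,0],[-0.0003,0.001,0,0,0,0,0],[0,0,0,0,0,0,0]],
])

```text
time: 31.5
tool_pos: [0.5864, 0.0282, 0.0269]
tool_rot: [0.001, 0.72, 0.694, 0.002]
contact_force: [0.2, -1.3, 0.6]
gripper_width: 0.217
grasp_force: 59.2
```

Call:
play_rows([
  [[0,0.001,0,0,0,0,0],[0,0.0005,0,0,0,0,0],[0,0,0,0,0,0,0]],
])

```text
time: 31.8
tool_pos: [0.5863, 0.0294, 0.027]
tool_rot: [0.001, 0.72, 0.694, 0.002]
contact_force: [1.0, 0.1, 0.3]
gripper_width: 0.217
grasp_force: 58.9
```

Call:
play_rows([
  [[0,0.0007,0,0,0,0,0],[0,0.0008,0,0,0,0,0],[0,0,0,0,0,0,0]],
])

```text
time: 32.1
tool_pos: [0.5863, 0.0307, 0.0271]
tool_rot: [0.001, 0.72, 0.694, 0.001]
contact_force: [1.4, -1.1, -0.4]
gripper_width: 0.217
grasp_force: 59.1
```

Call:
play_rows([
  [[0,0.0007,0,0,0,0,0],[0,0.0008,0,0,0,0,0],[0,0,0,0,0,0,0]],
])

```text
time: 32.4
tool_pos: [0.5862, 0.0309, 0.0272]
tool_rot: [0.002, 0.72, 0.694, 0.0]
contact_force: [2.2, -5.8, 0.6]
gripper_width: 0.221
grasp_force: 59.1
```

Call:
play_rows([
  [[0,0.0007,0,0,0,0,0],[0,0,0,0,0,0,0],[0,0,0,0,0,0,0]],
])

```text
time: 32.7
tool_pos: [0.5862, 0.0309, 0.0272]
tool_rot: [0.003, 0.72, 0.694, -0.0]
contact_force: [1.3, -6.8, 0.3]
gripper_width: 0.218
grasp_force: 59.1
```

Call:
play_rows([
  [[0,-0.0008,0,0,0,0,0],[0,0,0,0,0,0,0.23],[0,0,0,0,0,0,0.28],[0,0,0,0,0,0,0.35],[0,0,0,0,0,0,0.4],[0,0,0,0,0,0,0.4],[0,0,0.01,0,0,0,0.4],[0,0,0.02,0,0,0,0.4],[0,-0.005,0.02,0,0,0,0.4],[0,-0.005,0.02,0,0,0,0.4]],
])

```text
time: 33.7
tool_pos: [0.5862, 0.0222, 0.0985]
tool_rot: [0.001, 0.72, 0.694, 0.001]
contact_force: [-0.6, 0.6, -0.5]
gripper_width: 0.402
grasp_force: 0.0
```

Call:
play_rows([
  [[0,-0.015,0.01,0,0,0,0.4],[0,-0.03,0.01,0,0,0,0.4],[-0.01,-0.04,0,0,0,0,0.4],[-0.01,-0.04,0,0,0,0,0.4],[-0.01,-0.04,0,0,0,0,0.4],[0,0,0,0,0,0,0.4]],
])

```text
time: 34.3
tool_pos: [0.5548, -0.1476, 0.1172]
tool_rot: [0.002, 0.722, 0.692, 0.0]
contact_force: [-0.5, -0.5, 1.2]
gripper_width: 0.393
grasp_force: 0.0
```

```bash
python3 - <<'E'
from h import *
pose()
f=grab('scene','s10')['frame'];t=grab('top','t10')['frame']
for n,c in (('s10',0),('t10',0)):
  for y in(-.029,0,.029): print(n,y,proj(n,(.5866+.0375*y,.0305+y,.0715)))
print('handle pred',proj('s10',(.535,.207,.307)))
asc(f,(262,300),(285,350))
print(); asc(t,(205,250),(270,345))
E
```

```text
34.3 pos [ 0.5548 -0.1476  0.1172] tiltfix [0.1  0.17 0.  ] yaw -92.43 F [-0.5 -0.5  1.2] g 0.3925040906797328 0.0 j6 -0.3467593169391498
s10 -0.029 [313.93193199 278.07516752]
s10 0 [326.13859325 278.92416686]
s10 0.029 [338.39526331 279.77664443]
t10 -0.029 [308.71171969 217.76437587]
t10 0 [296.61564405 216.43790288]
t10 0.029 [284.53014849 215.11259012]
handle pred [411.87327913 186.25354245]
262 bbbbbbbbbbbbbbbbbbbbbbbbbbbbbbbbbbbbbbbbbbbbbbbbbbbbbbbbbbbbbbbbb
263 bbbbbbbbbbbbbbbbbbbbbbbbbbbbbbbbbbbbbbbbbbbbbbbbbbbbbbbbbbbbbbbbb
264 bbbbbbbbbbbbbbbbbbbbbbbbbbbbbbbbbbbbbbbbbbbbbbbbbbbbbbbbbbbbbbbbb
265 bbbbbbbbbbbbbbbbbbbbbbbbbbbbbbbbbbbbbbbbbbbbbbbbbbbbbbbbbbbbbbbbb
266 bbbbbbbbbbbbbbbbbbbbbbbbbbbbbbbbbbbbbbbbbbbbbbbbbbbbbbbbbbbbbbbbb
267 bbbbbbbbbbbbbbbbbbbbbbbbbbbbbbbbbbbbbbbbbbbbbbbbbbbbbbbbbbbbbbbbb
268 bbbbbbbbbbbbbbbbbbbbbbbbbbbbbbbbbbbbbbbbbbbbbbbbbbbbbbbbbbbbbbbbb
269 bbbbbbbbbbbbbbbbbbbbbbbbbbbbbbbbbbbbbbbbbbbbbbbbbbbbbbbbbbbbbbbbb
270 bbbbbbbbbbbbbbbbbbbbbbbbbbbbbbbbbbbbbbbbbbbbbbbbbbbbbbbbbbbbbbbbb
271 bbbbbbbbbbbbbbbbbbbbbbbbbbbbbbbbbbbbbbbbbbbbbbbbbbbbbbbbbbbbbbbbb

[... 4860 characters left out ...]
************************#****************#*=----======------
242 **************************************************#*****#+-------===-:-----
243 *******************************************#******#***##*=----------::--===
244 *********************************************#******####*-----------:-----=
245 ****************************************************##*#+-::------------===
246 ************************************************#*#####*=::-:----:------===
247 ******************************************##*****#*####+::::::-::-------===
248 ***###**********************************************###=:::::::::-----=====
249 :--==+++****#*#***********************************#*#*#=..:::::-------=====
```

```bash
python3 - <<'E'
from h import *
a=cv2.imread('pics/s9.png');b=cv2.imread('pics/s10.png')
d=cv2.absdiff(a,b).max(2)
print('arm region diff',(d[170:330,355:425]>50).sum(), 'beam still bright', (b[175:270,375:420].min(2)>130).sum(),(a[175:270,375:420].min(2)>130).sum())
print('small/mid fuse region diff vs start',(cv2.absdiff(cv2.imread('pics/scene0.png'),b).max(2)[268:310,188:225]>60).sum())
manip.job_done();print(manip.state()['time'])
E
```

```text
arm region diff 18 beam still bright 220 182
small/mid fuse region diff vs start 0
the job is handed in; nothing more can be done
the job is handed in; nothing more can be done
```

The job is handed in at about 34 s: the contact arm rests open on its stop at about 1.86 rad, the largest fuse lies in the V-cradle butted against the brass contact (about 7 N peak while sliding), the scene images show no change to the rack's other two fuses, and the gripper is clear.

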